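# Refill the paint tube dispensers

### The arm

A 6-joint arm with a two-finger parallel gripper is mounted at the origin on the work surface. World frame = base frame: x ahead of the robot, y to its left, z up, the work surface at z = 0. Lengths are in mm, angles in rad, forces in N, time in s.
With the tool pointing down it reaches from about 275 to 750 mm from the base axis. Payload 10.2 kg.
Tool frame: the origin (TCP) lies between the finger pads; the fingertips stand 22 mm ahead of it and the grasp point (between the pads) lies 3 mm ahead of it (ctrl.nose_length is the distance from the TCP to the fingertips, in mm); z points along the fingers, y is the line along which they close (so a half turn about z gives the same grasp; the last joint's range is limited). The gripper opens to 85 mm and grips with 20 to 120 N. Pads are 22 mm wide; open, the fingers measure 114 mm over their backs; the gripper's body (76 mm by 85 mm) begins 54 mm behind the grasp point. The pads swing forward as they close: fully open they stand 13 mm farther back than shut.
Start: joints at [1.087, 0.313, 1.498, -0, 1.331, -0.223], TCP at [135.386, 507.249, 253.294] pointing down, gripper open.
Joint ranges: [-2.94, 2.94], [-0.97, 2.17], [0.19, 2.56], [-1.23, 4.37], [0.02, 3.11], [-2.88, 2.88]. Speed limits (rad/s): [2.39, 2.39, 3.01, 3.14, 3.14, 3.14].

### API

Orientations are given as a unit quaternion [w, x, y, z].
In Python, from rig import sense, imaging, ctrl gives the robot as it stands. The module is installed in compiled form; this text tells all that it offers.
- The arm moves only by the tool apply_moves, never from a script. Its argument "commands" is a list of rows, each a list of 5 numbers: the gripper command: -1 is fully open, 1 is shut, values between are in proportion, then the shift along the tool's x, y, z in mm, then the turn about the tool's z in degrees. A call has 1 to 20 rows; each row shifts and turns the commanded pose from where the row before left it, along the tool's axes as they then stand; what a row does not reach is not made up. A row lasts 1/8 s, in which the tool goes at most 62.5 mm and 10.7 degrees, less where a joint would pass 70% of its speed; a pose out of reach is approached as far as the arm can. A call is refused whole if a number of a shift passes 62.5 or a number of a turn 10.7, either way. A call with a gripper value outside its range is refused whole. The fingers move at their own pace and stop on an object; "newtons" is the grip in N (left out, the last holds). Time passes only in rows, so rows that do not move let the fingers close. It gives the time, the measured TCP pose, the force, the opening and the grip force at its end, in the units of the state.
- sense(): the state, without advancing time (a new reading comes with each control period).
- imaging.capture(name): name is "scene" or "side" or "wrist"; returns the picture (400x640x3 uint8, blue, green, red); there is no depth.
- imaging.calibration(name): a dict with "camera_matrix" (3x3 intrinsics, pixels), "world_to_cam" (4x4, takes a point from world to camera coordinates). Camera axes: x right, y up, looking along -z (the intrinsics and any distortion apply to the point x, -y, -z); pixel columns grow to the right and rows downward; lengths in mm; the calibration is good to about 2 mm. A picture is of the moment at which its call begins: read the wrist's pose just before it. calibration takes no time and is no camera call; for the wrist camera it gives the pose at the moment of the call.
- ctrl.finish_job(): hands the job in; it is judged then, once.
The state is a dict: "time_s": time; "joints": joint angles; "dq": joint speeds; "tau": joint torques, N m; "eef_pos": TCP position; "ee_rot": TCP orientation; "force": force on the tool from outside, world axes, zero at the start; "wrist_torque": the same for the moment, N m; "grip_width": opening from 0.0 (shut) to 1.0 (fully open); "grip_force": force on a finger pad.
Only numpy, scipy, OpenCV 4.12 (cv2) and the standard library are available. Lean on these libraries where they do the work, as an engineer would, in place of code of your own. Each camera call takes 0.05 s, during which the arm holds its last target. There are 200 camera calls.

### The job

Load the four round paint pots, lids up, into the two tube dispensers: the yellow one and then the red one on top of it into the tube with the orange collar, and the light blue one and then the dark blue one on top of it into the tube with the green collar. Leave the square pots, the brush tin and the paint dish where they stand.

Things in the scene. Friction and masses are not known exactly. Their poses are not given: they have to be found in the camera images.
- yellow_pot: Round paint pot with a yellow screw lid (upper half) on a white jar: 40 mm diameter, 44 mm tall, about 70 g, foot slightly tapered (34 mm at the underside), standing on the table at the start. Origin: centre of its underside; z up through the lid.
- red_pot: Round paint pot with a red screw lid (upper half) on a white jar: 40 mm diameter, 44 mm tall, about 70 g, foot slightly tapered (34 mm at the underside), standing on the table at the start. Origin: centre of its underside; z up through the lid.
- light_blue_pot: Round paint pot with a light blue screw lid (upper half) on a white jar: 40 mm diameter, 44 mm tall, about 70 g, foot slightly tapered (34 mm at the underside), standing on the table at the start. Origin: centre of its underside; z up through the lid.
- dark_blue_pot: Round paint pot with a dark blue screw lid (upper half) on a white jar: 40 mm diameter, 44 mm tall, about 70 g, foot slightly tapered (34 mm at the underside), standing on the table at the start. Origin: centre of its underside; z up through the lid.
- red_square: Square paint pot with a red lid on a white jar, 40 x 40 mm, 44 mm tall; a different range, to be left alone. Stands among the round pots. Origin: centre of its underside; z up.
- blue_square: Square paint pot with a dark blue lid on a white jar, 40 x 40 mm, 44 mm tall; a different range, to be left alone. Stands among the round pots. Origin: centre of its underside; z up.
- orange_tube: Fixed upright slick clear tube, 100 mm tall, 45 mm bore (53 mm outside), orange funnel collar on top and orange round foot (96 mm across, 5 mm thick). The funnel narrows from 62 mm at the rim to the bore at 72 mm up; bore floor 6 mm up. Holds two pots, one upon the other; a pot let go upright in the funnel slides down by itself. Origin: centre of its underside; z up along the bore.
- green_tube: Fixed upright slick clear tube, 100 mm tall, 45 mm bore (53 mm outside), green funnel collar on top and green round foot (96 mm across, 5 mm thick). The funnel narrows from 62 mm at the rim to the bore at 72 mm up; bore floor 6 mm up. Holds two pots, one upon the other; a pot let go upright in the funnel slides down by itself. Origin: centre of its underside; z up along the bore.
- brush_tin: Bystander: steel tin, 70 mm diameter, 90 mm tall, with brushes sticking up to 195 mm above the table. Origin: centre of its underside.
- paint_dish: Bystander: low white dish with dried dark paint, 94 mm across, 18 mm tall. Origin: centre of its underside.
Mind the look-alikes: they are no part of the job. Several things look just like the light_blue_pot: the one meant starts nearest to the robot's base.

How it is judged:
By the outcome, as a careful person would: the job done as asked, in the order asked, and still so for the second after the job is handed in, with the robot touching nothing.
It also fails if it takes over 96 s, if anything falls off the work surface, if the arm or the gripper's body presses on something with over 40 N, if the wrist force passes 120 N, or if a joint passes its speed limit or range.

## Working session

There is one attempt and no reset: what is moved stays moved. The work goes in short steps, Python scripts to look and compute and a tool call to move; the robot and the scene stay as the last step left them, time stands still between calls to the robot, and variables do not carry over. Pictures are saved under pics/ and viewed, at most 14 in all, crops included, and the job is handed in when it is done.

Besides the shell and the picture viewer there is one more tool, called by a JSON object that holds its "op" and its "data", one argument or row to a line. apply_moves: Moves the arm, as the interface text tells. Its arguments: {"type":"object","properties":{"commands":{"type":"array","items":{"type":"array","items":{"type":"number"}}},"newtons":{"type":"number"}},"required":["commands"]}

```bash
mkdir -p pics; python3 - <<'E'
from rig import sense, imaging, ctrl
import cv2
for n in("scene","side"):
    cv2.imwrite(f"pics/{n}0.png",imaging.capture(n)); c=imaging.calibration(n); print(n,c)
s=sense();print(s)
E
```

```text
scene {'camera_matrix': array([[398.79684806,   0.        , 314.44386871],
       [  0.        , 398.79684806, 195.07481941],
       [  0.        ,   0.        ,   1.        ]]), 'world_to_cam': array([[-4.74588778e-01,  8.80122196e-01, -1.22642161e-02,
         2.83157523e+02],
       [-5.09361401e-01, -2.63246553e-01,  8.19299832e-01,
         2.53847943e+02],
       [ 7.17855455e-01,  3.95077425e-01,  5.73234135e-01,
        -1.46242159e+03],
       [ 0.00000000e+00,  0.00000000e+00,  0.00000000e+00,
         1.00000000e+00]])}
side {'camera_matrix': array([[510.94105599,   0.        , 311.82558145],
       [  0.        , 510.94105599, 193.51072331],
       [  0.        ,   0.        ,   1.        ]]), 'world_to_cam': array([[ 8.76837059e-01, -4.80772651e-01, -3.79870502e-03,
        -5.02282233e+02],
       [ 3.38751914e-01,  6.12173150e-01,  7.14486651e-01,
        -1.84664972e+02],
       [-3.41180176e-01, -6.27775193e-01,  6.99638760e-01,
        -1.04141625e+03],
       [ 0.00000000e+00,  0.00000000e+00,  0.00000000e+00,
         1.00000000e+00]])}
{'time_s': 0.1, 'joints': array([ 1.08661749e+00,  3.13397921e-01,  1.49833246e+00,  3.39321481e-06,
        1.33097600e+00, -2.23399925e-01]), 'dq': array([-2.47760519e-04,  2.05638076e-04, -3.65215194e-03, -3.17288513e-05,
       -2.07647486e-03,  1.77157651e-03]), 'tau': array([ 1.61229695e-03, -4.12899506e+01, -2.60139120e+01, -2.14329466e-04,
        2.96997328e-03,  1.33290720e-05]), 'eef_pos': array([135.28324347, 507.0751394 , 252.80108572]), 'ee_rot': array([-1.94473324e-04,  1.30020681e-01,  9.91511126e-01, -5.21802587e-04]), 'force': array([ 0.08795647, -0.71493679,  1.27023268]), 'wrist_torque': array([-0.02834114, -0.02818221, -0.00054532]), 'grip_force': 0.0, 'grip_width': 0.99472806504246}
```

View pics/scene0.png

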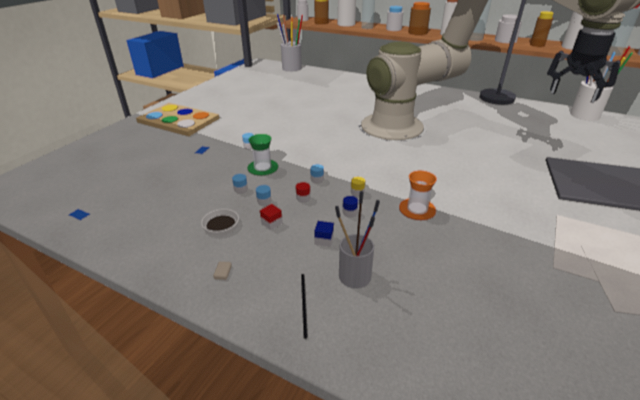

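View pics/side0.png

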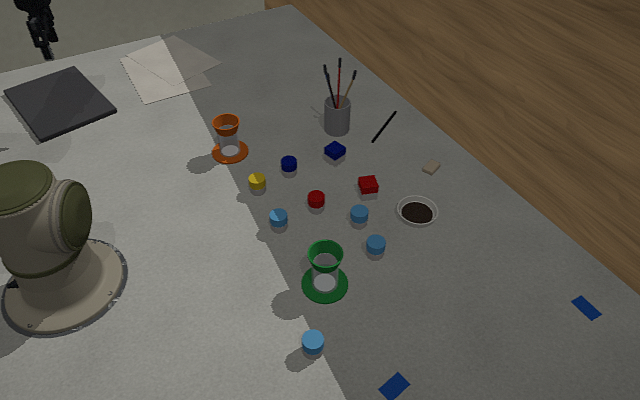

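```bash
cat > h.py <<'E'
import numpy as np, cv2
from rig import sense, imaging, ctrl
def ray(c,u,v,z):
    K=c["camera_matrix"];T=c["world_to_cam"];R=T[:3,:3];o=-R.T@T[:3,3]
    p=np.linalg.solve(K,[u,v,1.]);d=R.T@np.array([p[0],-p[1],-p[2]])
    return o+d*(z-o[2])/d[2]
H={"yellow":((20,32),),"orange":((6,16),),"red":((0,5),(174,180)),"green":((50,80),),"lblue":((95,108),),"dblue":((112,130),)}
def blobs(im,col,amin=25):
    h=cv2.cvtColor(im,cv2.COLOR_BGR2HSV);m=0
    for a,b in H[col]: m=m|cv2.inRange(h,(a,110,50),(b,255,255))
    cs,_=cv2.findContours(m,cv2.RETR_EXTERNAL,cv2.CHAIN_APPROX_NONE);out=[]
    for q in cs:
        q=cv2.convexHull(q);M=cv2.moments(q)
        if M["m00"]>amin: out.append((M["m10"]/M["m00"],M["m01"]/M["m00"],M["m00"],cv2.boundingRect(q)))
    return out
E
python3 - <<'E'
from h import *
for n in("scene","side"):
    im=cv2.imread(f"pics/{n}0.png");c=imaging.calibration(n)
    for k in H:
        for u,v,a,r in blobs(im,k):
            P=[ray(c,u,v,z)[:2].round(0) for z in((2.5,88) if k in("orange","green") else (33,))]
            if 100<np.hypot(*P[0])<900 and abs(P[0][1])<650: print(n,k,round(u,1),round(v,1),a,r,*P,np.hypot(*P[0]).round())
im=cv2.imread("pics/side0.png")[140:380,200:420];cv2.imwrite("pics/crop1.png",cv2.resize(im,None,fx=2.5,fy=2.5,interpolation=2))
E
```

```text
scene yellow 357.7 183.2 145.5 (351, 177, 14, 14) [457.  60.] 461.0
scene orange 417.0 209.2 570.5 (399, 199, 37, 21) [456. 229.] [572. 252.] 510.0
scene orange 421.8 180.4 432.5 (409, 171, 28, 21) [315. 201.] [450. 228.] 374.0
scene red 362.4 243.1 62.5 (356, 227, 15, 29) [677. 166.] 697.0
scene red 270.4 212.9 262.5 (260, 204, 22, 19) [679. -79.] 684.0
scene red 302.5 188.6 152.0 (296, 182, 14, 14) [549. -62.] 552.0
scene green 262.5 167.3 310.5 (248, 161, 30, 14) [ 465. -252.] [ 580. -165.] 529.0
scene green 259.8 141.5 242.5 (249, 135, 22, 15) [ 327. -358.] [ 461. -256.] 485.0
scene lblue 262.8 191.9 137.0 (256, 186, 14, 13) [ 611. -148.] 629.0
scene lblue 239.2 180.0 124.0 (233, 174, 13, 13) [ 593. -240.] 640.0
scene lblue 316.6 170.5 108.0 (311, 165, 12, 12) [449. -72.] 455.0
scene lblue 246.6 137.5 49.5 (243, 134, 9, 9) [ 371. -378.] 530.0
scene dblue 323.7 229.7 258.5 (315, 221, 19, 18) [675.  67.] 678.0
scene dblue 349.8 202.7 165.0 (343, 196, 15, 15) [550.  78.] 556.0
side yellow 256.6 180.7 238.0 (248, 172, 18, 18) [457.  60.] 461.0
side orange 229.8 152.0 638.5 (212, 141,
[... 239 characters left out ...]
 684.0
side red 337.7 91.5 63.0 (336, 68, 4, 41) [819. 293.] 870.0
side green 324.3 284.8 1316.5 (302, 268, 46, 36) [ 460. -258.] [ 429. -310.] 527.0
side green 325.0 253.5 769.5 (308, 240, 35, 28) [ 502. -188.] [ 466. -248.] 536.0
side lblue 398.2 383.3 95.0 (392, 377, 13, 15) [ 458. -509.] 685.0
side lblue 312.5 341.6 433.5 (302, 329, 22, 26) [ 370. -373.] 525.0
side lblue 375.6 244.3 293.0 (367, 235, 19, 20) [ 594. -239.] 640.0
side lblue 277.9 217.2 259.0 (269, 208, 18, 19) [449. -71.] 455.0
side lblue 358.9 213.7 249.5 (351, 205, 17, 19) [ 611. -148.] 629.0
side dblue 288.3 163.1 187.0 (281, 156, 16, 16) [551.  80.] 557.0
side dblue 334.3 149.5 244.5 (324, 141, 22, 19) [677.  71.] 681.0
```

View pics/crop1.png

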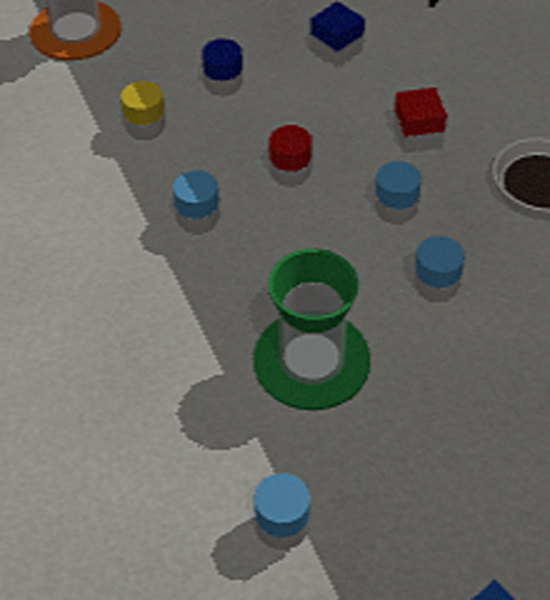

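Light-blue candidates in the side view are (278,217), (359,214), (376,244) and (313,342), at 455, 629, 640 and 525 mm from the base. The one at (278,217), world (449,-71), is nearest, and the crop shows it as a round light blue pot. The yellow pot is round, and the red and dark blue ones I chose are the round ones (side view (316,199) and (288,163)). The squares are clearly separate.

```bash
cat >> h.py <<'E'
from scipy.spatial.transform import Rotation
def to(x,y,z):
    s=sense();w,a,b,c=s["ee_rot"];d=Rotation.from_quat([a,b,c,w]).inv().apply(np.array([x,y,z])-s["eef_pos"])
    print("t",round(s["time_s"],2),"pos",s["eef_pos"].round(1),"F",s["force"].round(1),"gw",round(s["grip_width"],3),"gf",round(s["grip_force"],1),"tool delta",d.round(1))
E
python3 - <<'E'
from h import *
to(457,60,150)
print("tin",ray(imaging.calibration("side"),337,133,0),ray(imaging.calibration("scene"),355,283,0))
E
```

```text
t 0.1 pos [135.3 507.1 252.8] F [ 0.1 -0.7  1.3] gw 0.995 gf 0.0 tool delta [-426.1 -348.9  103.1]
tin [740.14076074 162.10052153   0.        ] [764.71180913 187.61539982   0.        ]
```

{"op": "apply_moves", "data": {
  "commands": [
    [-1,-20,-16,5,0],
    [-1,-35,-29,8,0],
    [-1,-35,-29,8,0],
    [-1,-35,-29,8,0],
    [-1,-35,-29,8,0],
    [-1,-35,-29,8,0],
    [-1,-35,-29,8,0],
    [-1,-35,-29,8,0],
    [-1,-35,-29,8,0],
    [-1,-35,-29,8,0],
    [-1,-35,-29,8,0],
    [-1,-35,-29,10,0],
    [-1,-21,-14,8,0],
    [-1,0,0,0,0],
    [-1,0,0,0,0]
  ],
  "newtons": 40
}}

```text
time_s: 1.98
eef_pos: [456.4, 60.8, 150.3]
ee_rot: [-0.0, 0.13, 0.992, 0.0]
force: [0.0, -0.5, 0.3]
grip_width: 1.001
grip_force: 0.0
```

```bash
python3 - <<'E'
from h import *
to(457,60,34)
c=imaging.calibration("wrist");im=imaging.capture("wrist");cv2.imwrite("pics/w1.png",im)
for k in("yellow","red","dblue","lblue"):
    for u,v,a,r in blobs(im,k,200): print(k,round(u),round(v),a,r,ray(c,u,v,33)[:2].round(1))
E
```

```text
t 1.98 pos [456.4  60.8 150.3] F [ 0.  -0.5  0.3] gw 1.001 gf 0.0 tool delta [ -0.8  -0.7 116.3]
yellow 318 203 2638.5 (290, 173, 57, 60) [455.9  59.6]
red 218 342 1039.5 (201, 315, 33, 53) [551.9 -52.5]
dblue 374 307 2034.5 (348, 277, 51, 57) [552.4  80.1]
lblue 145 236 2765.0 (113, 208, 65, 58) [447.8 -72.5]
```

View pics/w1.png

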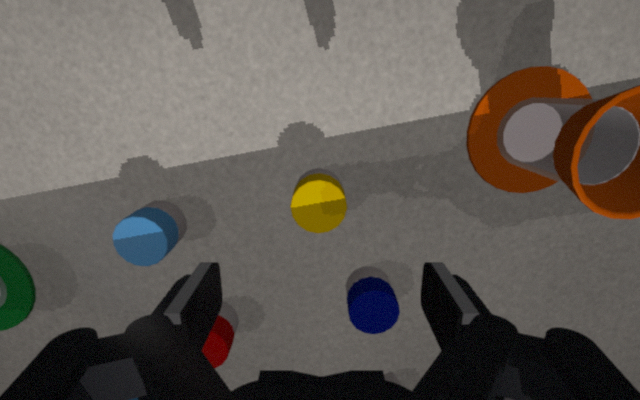

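The wrist view shows the yellow pot at (318,203), which puts it at (456,60) and agrees with the fixed views. I'm descending and gripping.

{"op": "apply_moves", "data": {
  "commands": [
    [-1,0,-1,25,0],
    [-1,0,0,30,0],
    [-1,0,0,30,0],
    [-1,0,0,21,0],
    [-1,0,0,10,0],
    [-1,0,0,0,0],
    [0.3,0,0,0,0],
    [0.3,0,0,0,0],
    [0.3,0,0,0,0],
    [0.3,0,0,0,0],
    [0.3,0,0,0,0],
    [0.3,0,0,0,0],
    [0.3,0,0,0,0],
    [0.3,0,0,0,0]
  ]
}}

```text
time_s: 3.78
eef_pos: [457.0, 59.3, 35.0]
ee_rot: [0.0, 0.13, 0.992, 0.0]
force: [-1.3, 1.2, 6.1]
grip_width: 0.455
grip_force: 39.7
```

{"op": "apply_moves", "data": {
  "commands": [
    [0.3,0,0,-8,0],
    [0.3,0,0,-20,0],
    [0.3,0,0,-30,0],
    [0.3,0,0,-30,0],
    [0.3,0,0,-30,0],
    [0.3,0,0,-12,0],
    [0.3,0,0,0,0]
  ]
}}

```text
time_s: 4.65
eef_pos: [456.8, 59.2, 164.4]
ee_rot: [0.0, 0.13, 0.992, 0.0]
force: [0.0, -0.4, -1.2]
grip_width: 0.46
grip_force: 40.4
```

```bash
python3 - <<'E'
from h import *
to(454,228,165)
c=imaging.calibration("wrist");im=imaging.capture("wrist");cv2.imwrite("pics/w2.png",im)
for k in("yellow","orange"):
    for u,v,a,r in blobs(im,k,200): print(k,round(u),round(v),a,r,ray(c,u,v,160)[:2].round(1))
E
```

```text
t 4.65 pos [456.8  59.2 164.4] F [ 0.  -0.4 -1.2] gw 0.46 gf 40.4 tool delta [ 46.2 162.3  -0.6]
yellow 321 291 9264.0 (269, 233, 105, 114) [458.3  59.5]
orange 597 147 9781.0 (541, 81, 99, 128) [426.7 171.9]
orange 518 125 10493.0 (462, 66, 118, 121) [411.2 144.9]
```

View pics/w2.png

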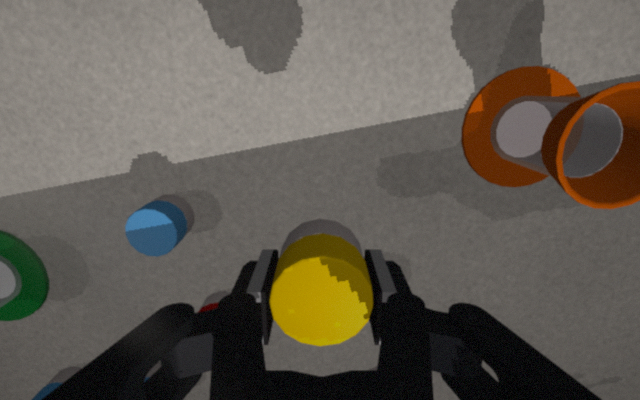

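The pot is held upright and centred, with the lid at (321,291). I'm moving above the orange tube and checking there.

{"op": "apply_moves", "data": {
  "commands": [
    [0.3,6,20,0,0],
    [0.3,10,35,0,0],
    [0.3,10,37,0,0],
    [0.3,10,37,0,0],
    [0.3,7,23,0,0],
    [0.3,3,10,0,0],
    [0.3,0,0,0,0],
    [0.3,0,0,0,0]
  ]
}}

```text
time_s: 5.7
eef_pos: [454.1, 226.8, 164.0]
ee_rot: [-0.0, 0.13, 0.991, -0.0]
force: [0.4, 0.0, 0.0]
grip_width: 0.457
grip_force: 40.4
```

```bash
python3 - <<'E'
from h import *
to(454,228,124)
c=imaging.calibration("wrist");im=imaging.capture("wrist");cv2.imwrite("pics/w3.png",im)
for k in("yellow","orange"):
    for u,v,a,r in blobs(im,k,200): print(k,round(u),round(v),a,r,ray(c,u,v,2.5)[:2].round(1))
E
```

```text
t 5.7 pos [454.1 226.8 164. ] F [0.4 0.  0. ] gw 0.457 gf 40.4 tool delta [ 0.4  1.1 40. ]
yellow 321 291 9259.5 (269, 233, 105, 114) [551.3 201.5]
orange 322 197 13543.0 (262, 127, 120, 132) [463.2 225.5]
```

View pics/w3.png

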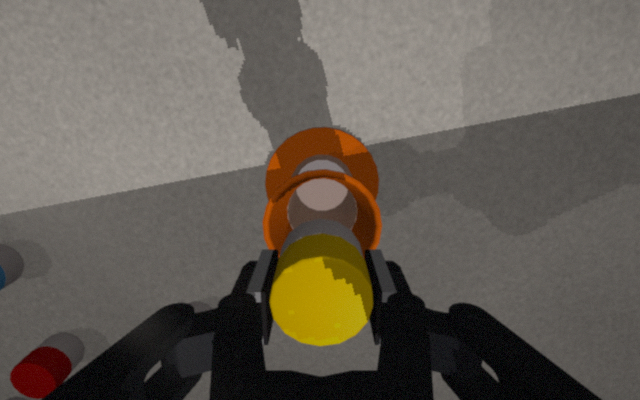

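Tube and pot are aligned sideways, with the foot and rim both centred at column 322. I'm lowering and releasing.

{"op": "apply_moves", "data": {
  "commands": [
    [0.3,0,1,15,0],
    [0.3,0,0,15,0],
    [0.3,0,0,10,0],
    [0.3,0,0,0,0],
    [0.3,0,0,0,0],
    [-0.1,0,0,0,0],
    [-0.3,0,0,0,0],
    [-0.3,0,0,0,0],
    [-0.3,0,0,0,0],
    [-0.3,0,0,0,0],
    [-0.3,0,0,-30,0],
    [-0.3,0,0,-40,0],
    [-1,0,0,-10,0],
    [-1,0,0,0,0]
  ]
}}

```text
time_s: 7.5
eef_pos: [454.3, 228.6, 204.2]
ee_rot: [0.0, 0.13, 0.992, 0.0]
force: [-0.6, -0.3, -0.1]
grip_width: 1.0
grip_force: 0.0
```

```bash
python3 - <<'E'
from h import *
to(449,-71,150)
a=imaging.capture("side")[90:180,180:300];b=imaging.capture("scene")[150:240,360:480]
cv2.imwrite("pics/c4.png",cv2.resize(np.hstack([a,b]),None,fx=3,fy=3,interpolation=2))
E
```

```text
t 7.5 pos [454.3 228.6 204.2] F [-0.6 -0.3 -0.1] gw 1.0 gf 0.0 tool delta [ -72.1 -290.8   54.2]
```

View pics/c4.png

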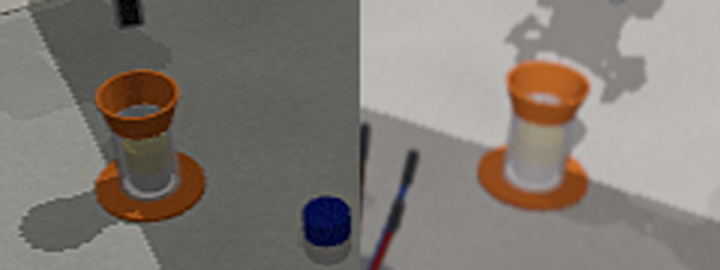

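The yellow pot sits on the floor of the orange tube, lid up (its yellow band shows mid-tube in both views). Next is red at (550,-61.5).

{"op": "apply_moves", "data": {
  "commands": [
    [-1,-12,-18,0,0],
    [-1,-24,-36,5,0],
    [-1,-24,-36,9,0],
    [-1,-24,-36,9,0],
    [-1,-24,-36,9,0],
    [-1,-24,-36,9,0],
    [-1,-20,-33,9,0],
    [-1,-10,-16,4,0],
    [-1,-5,-8,0,0],
    [-1,0,0,0,0],
    [-1,0,0,0,0]
  ]
}}

```text
time_s: 8.98
eef_pos: [549.8, -59.9, 150.6]
ee_rot: [0.0, 0.129, 0.992, 0.0]
force: [0.4, -0.5, -0.9]
grip_width: 1.003
grip_force: 0.0
```

```bash
python3 - <<'E'
from h import *
to(550,-61.5,34.5)
c=imaging.calibration("wrist");im=imaging.capture("wrist")
for k in("red","lblue","dblue"):
    for u,v,a,r in blobs(im,k,200): print(k,round(u),round(v),a,r,ray(c,u,v,33)[:2].round(1))
E
```

```text
t 8.97 pos [549.8 -59.9 150.6] F [ 0.4 -0.5 -0.9] gw 1.003 gf 0.0 tool delta [ -0.6  -1.6 116.1]
red 339 348 2517.0 (314, 321, 52, 56) [677.3 -77.7]
red 318 203 2596.0 (291, 173, 56, 60) [549.1 -61. ]
lblue 117 307 2421.5 (86, 280, 63, 56) [ 592.9 -240.2]
lblue 236 300 1962.5 (215, 272, 45, 56) [ 610.9 -145.5]
lblue 260 60 3444.5 (228, 26, 66, 68) [446.3 -72. ]
dblue 517 303 2749.5 (477, 272, 76, 63) [672.2  71.1]
dblue 517 153 3047.5 (484, 125, 67, 60) [549.9  82.1]
```

Red is at pixel (318,203), the same spot in the frame that yellow had. I'm gripping and lifting it.

{"op": "apply_moves", "data": {
  "commands": [
    [-1,0,-1,25,0],
    [-1,0,0,30,0],
    [-1,0,0,30,0],
    [-1,0,0,21,0],
    [-1,0,0,10,0],
    [-1,0,0,0,0],
    [0.3,0,0,0,0],
    [0.3,0,0,0,0],
    [0.3,0,0,0,0],
    [0.3,0,0,0,0],
    [0.3,0,0,0,0],
    [0.3,0,0,0,0],
    [0.3,0,0,0,0],
    [0.3,0,0,-8,0],
    [0.3,0,0,-20,0],
    [0.3,0,0,-30,0],
    [0.3,0,0,-30,0],
    [0.3,0,0,-30,0],
    [0.3,0,0,-12,0],
    [0.3,0,0,0,0]
  ]
}}

```text
time_s: 11.52
eef_pos: [549.7, -61.8, 164.4]
ee_rot: [0.0, 0.13, 0.992, -0.0]
force: [1.3, 1.0, -1.4]
grip_width: 0.457
grip_force: 40.3
```

```bash
python3 - <<'E'
from h import *
to(454.3,228.5,164)
E
```

```text
t 11.53 pos [549.7 -61.8 164.4] F [ 1.3  1.  -1.4] gw 0.457 gf 40.3 tool delta [167.  255.9   0.3]
```

{"op": "apply_moves", "data": {
  "commands": [
    [0.3,12,18,0,0],
    [0.3,24,36,0,0],
    [0.3,24,36,0,0],
    [0.3,24,36,0,0],
    [0.3,24,36,0,0],
    [0.3,24,36,0,0],
    [0.3,20,34,0,0],
    [0.3,10,16,0,0],
    [0.3,5,8,0,0],
    [0.3,0,0,0,0],
    [0.3,0,0,0,0]
  ]
}}

```text
time_s: 12.9
eef_pos: [454.4, 228.1, 164.1]
ee_rot: [-0.0, 0.13, 0.991, -0.0]
force: [0.1, -0.2, -0.5]
grip_width: 0.456
grip_force: 40.4
```

```bash
python3 - <<'E'
from h import *
to(454.3,228.5,124.5)
im=imaging.capture("wrist")
for k in("red","orange"):
    for u,v,a,r in blobs(im,k,200): print(k,round(u),round(v),a,r)
E
```

```text
t 12.9 pos [454.4 228.1 164.1] F [ 0.1 -0.2 -0.5] gw 0.456 gf 40.4 tool delta [ 0.2  0.4 39.6]
red 321 291 9171.0 (269, 234, 104, 112)
orange 320 198 13576.0 (260, 127, 120, 133)
```

{"op": "apply_moves", "data": {
  "commands": [
    [0.3,0,0,15,0],
    [0.3,0,0,15,0],
    [0.3,0,0,10,0],
    [0.3,0,0,0,0],
    [0.3,0,0,0,0],
    [-0.1,0,0,0,0],
    [-0.3,0,0,0,0],
    [-0.3,0,0,0,0],
    [-0.3,0,0,0,0],
    [-0.3,0,0,0,0],
    [-0.3,0,0,-30,0],
    [-0.3,0,0,-40,0],
    [-1,0,0,-10,0],
    [-1,0,0,0,0]
  ]
}}

```text
time_s: 14.7
eef_pos: [454.3, 228.6, 204.2]
ee_rot: [0.0, 0.13, 0.992, 0.0]
force: [0.1, -0.0, -0.2]
grip_width: 0.997
grip_force: 0.0
```

```bash
python3 - <<'E'
from h import *
to(449,-71.5,150)
a=imaging.capture("side")[90:180,180:300];b=imaging.capture("scene")[150:240,360:480]
cv2.imwrite("pics/c5.png",cv2.resize(np.hstack([a,b]),None,fx=3,fy=3,interpolation=2))
E
```

```text
t 14.7 pos [454.3 228.6 204.2] F [ 0.1 -0.  -0.2] gw 0.997 gf 0.0 tool delta [ -72.3 -291.3   54.2]
```

View pics/c5.png

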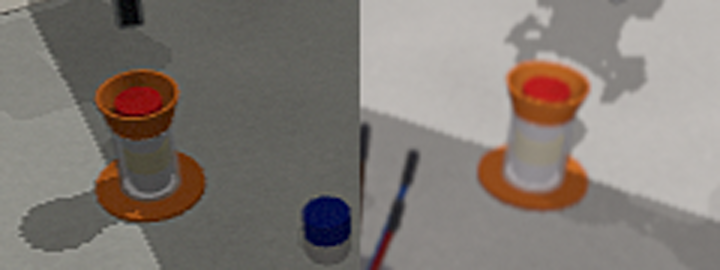

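Red is in the orange tube on top of yellow, lid up (side view about (226,124)). Next is the light blue pot at (449,-71.5).

{"op": "apply_moves", "data": {
  "commands": [
    [-1,-5,-20,0,0],
    [-1,-10,-40,6,0],
    [-1,-10,-40,8,0],
    [-1,-10,-40,8,0],
    [-1,-10,-40,8,0],
    [-1,-10,-40,8,0],
    [-1,-10,-40,8,0],
    [-1,-5,-20,6,0],
    [-1,-2,-11,2,0],
    [-1,0,0,0,0],
    [-1,0,0,0,0]
  ]
}}

```text
time_s: 16.18
eef_pos: [448.9, -70.4, 150.3]
ee_rot: [-0.0, 0.13, 0.992, 0.0]
force: [0.4, -0.0, 0.0]
grip_width: 0.998
grip_force: 0.0
```

```bash
python3 - <<'E'
from h import *
for n,u,v in(("side",226,124),("scene",421.7,180)): print(n,ray(imaging.calibration(n),u,v,94).round())
to(449,-71.5,34.5)
im=imaging.capture("wrist")
for u,v,a,r in blobs(im,"lblue",200): print(round(u),round(v),a,r)
E
```

```text
side [453. 224.  94.]
scene [458. 229.  94.]
t 16.18 pos [448.9 -70.4 150.3] F [ 0.4 -0.   0. ] gw 0.998 gf 0.0 tool delta [ -0.4  -1.  115.8]
318 203 2550.5 (291, 173, 56, 60)
```

The red lid's height fits the seated value (94 mm), and light blue sits at the usual pixel (318,203). I'm gripping it.

{"op": "apply_moves", "data": {
  "commands": [
    [-1,0,-1,25,0],
    [-1,0,0,30,0],
    [-1,0,0,30,0],
    [-1,0,0,21,0],
    [-1,0,0,10,0],
    [-1,0,0,0,0],
    [0.3,0,0,0,0],
    [0.3,0,0,0,0],
    [0.3,0,0,0,0],
    [0.3,0,0,0,0],
    [0.3,0,0,0,0],
    [0.3,0,0,0,0],
    [0.3,0,0,0,0],
    [0.3,0,0,-8,0],
    [0.3,0,0,-20,0],
    [0.3,0,0,-30,0],
    [0.3,0,0,-30,0],
    [0.3,0,0,-30,0],
    [0.3,0,0,-12,0],
    [0.3,0,0,0,0]
  ]
}}

```text
time_s: 18.73
eef_pos: [448.6, -72.1, 164.5]
ee_rot: [0.0, 0.13, 0.992, -0.0]
force: [0.4, -0.3, -0.4]
grip_width: 0.456
grip_force: 40.4
```

```bash
python3 - <<'E'
from h import *
to(463,-255,164)
E
```

```text
t 18.73 pos [448.6 -72.1 164.5] F [ 0.4 -0.3 -0.4] gw 0.456 gf 40.4 tool delta [ -61.  -173.     0.5]
```

{"op": "apply_moves", "data": {
  "commands": [
    [0.3,-7,-20,0,0],
    [0.3,-14,-40,0,0],
    [0.3,-14,-40,0,0],
    [0.3,-14,-40,0,0],
    [0.3,-9,-23,0,0],
    [0.3,-3,-10,0,0],
    [0.3,0,0,0,0],
    [0.3,0,0,0,0]
  ]
}}

```text
time_s: 19.73
eef_pos: [462.8, -254.0, 164.0]
ee_rot: [-0.0, 0.13, 0.992, 0.0]
force: [-0.0, 1.5, -1.2]
grip_width: 0.453
grip_force: 40.4
```

```bash
python3 - <<'E'
from h import *
to(463,-255,124.5)
im=imaging.capture("wrist");cv2.imwrite("pics/w6.png",im)
for k in("lblue","green"):
    for u,v,a,r in blobs(im,k,200): print(k,round(u),round(v),a,r)
E
```

```text
t 19.73 pos [ 462.8 -254.   164. ] F [-0.   1.5 -1.2] gw 0.453 gf 40.4 tool delta [-0.4 -1.  39.5]
lblue 491 311 521.5 (467, 299, 45, 32)
lblue 325 297 10245.0 (269, 235, 112, 123)
lblue 123 116 3234.5 (89, 88, 70, 59)
green 319 198 13234.0 (260, 129, 119, 131)
```

View pics/w6.png

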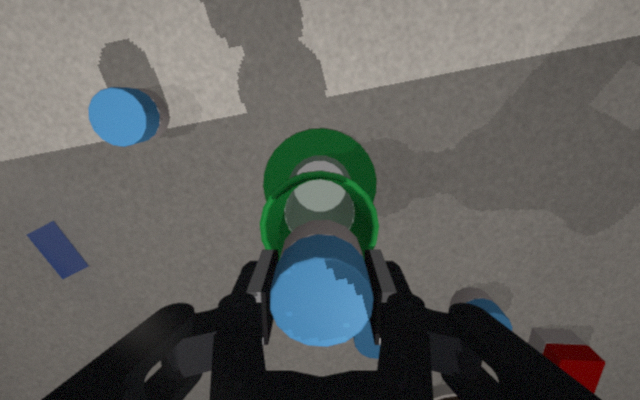

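The green tube is centred at column 320 with its foot top at row 129, matching the orange case, and the light blue pot is held upright. I'm lowering and releasing.

{"op": "apply_moves", "data": {
  "commands": [
    [0.3,-1,0,15,0],
    [0.3,0,0,15,0],
    [0.3,0,0,10,0],
    [0.3,0,0,0,0],
    [0.3,0,0,0,0],
    [-0.1,0,0,0,0],
    [-0.3,0,0,0,0],
    [-0.3,0,0,0,0],
    [-0.3,0,0,0,0],
    [-0.3,0,0,0,0],
    [-0.3,0,0,-30,0],
    [-0.3,0,0,-40,0],
    [-1,0,0,-10,0],
    [-1,0,0,0,0]
  ]
}}

```text
time_s: 21.52
eef_pos: [463.9, -255.2, 204.2]
ee_rot: [0.0, 0.13, 0.992, -0.0]
force: [-0.5, 0.6, -0.5]
grip_width: 1.001
grip_force: 0.0
```

```bash
python3 - <<'E'
from h import *
to(551,79.5,150)
a=imaging.capture("side")[225:315,265:385];b=imaging.capture("scene")[110:200,205:325]
cv2.imwrite("pics/c7.png",cv2.resize(np.hstack([a,b]),None,fx=3,fy=3,interpolation=2))
E
```

```text
t 21.52 pos [ 463.9 -255.2  204.2] F [-0.5  0.6 -0.5] gw 1.001 gf 0.0 tool delta [  2.2 345.9  54.2]
```

View pics/c7.png

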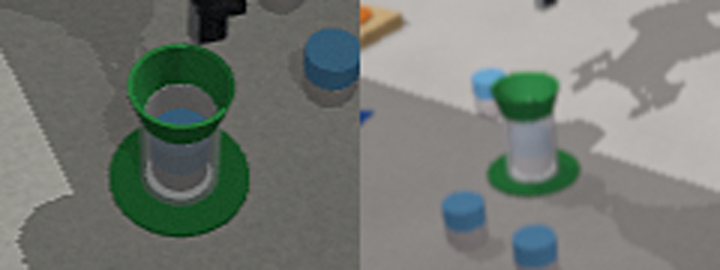

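Light blue is seated at the bottom of the green tube. Next is the dark blue round pot at (551,79.5).

{"op": "apply_moves", "data": {
  "commands": [
    [-1,0,20,0,0],
    [-1,0,40,0,0],
    [-1,0,40,8,0],
    [-1,0,40,8,0],
    [-1,0,40,8,0],
    [-1,0,40,8,0],
    [-1,0,40,8,0],
    [-1,0,40,8,0],
    [-1,1,28,6,0],
    [-1,1,18,0,0],
    [-1,0,0,0,0],
    [-1,0,0,0,0]
  ]
}}

```text
time_s: 23.12
eef_pos: [551.1, 78.9, 150.4]
ee_rot: [0.0, 0.13, 0.991, -0.0]
force: [0.3, -0.6, 0.9]
grip_width: 0.999
grip_force: 0.0
```

```bash
python3 - <<'E'
from h import *
to(551,79.5,34.5)
im=imaging.capture("wrist")
for u,v,a,r in blobs(im,"dblue",200): print(round(u),round(v),a,r)
E
```

```text
t 23.12 pos [551.1  78.9 150.4] F [ 0.3 -0.6  0.9] gw 0.999 gf 0.0 tool delta [  0.2   0.5 115.9]
346 343 2789.5 (314, 309, 65, 65)
319 202 2549.0 (292, 172, 56, 60)
```

{"op": "apply_moves", "data": {
  "commands": [
    [-1,0,0.5,25,0],
    [-1,0,0,30,0],
    [-1,0,0,30,0],
    [-1,0,0,21,0],
    [-1,0,0,10,0],
    [-1,0,0,0,0],
    [0.3,0,0,0,0],
    [0.3,0,0,0,0],
    [0.3,0,0,0,0],
    [0.3,0,0,0,0],
    [0.3,0,0,0,0],
    [0.3,0,0,0,0],
    [0.3,0,0,0,0],
    [0.3,0,0,-8,0],
    [0.3,0,0,-20,0],
    [0.3,0,0,-30,0],
    [0.3,0,0,-30,0],
    [0.3,0,0,-30,0],
    [0.3,0,0,-12,0],
    [0.3,0,0,0,0]
  ]
}}

```text
time_s: 25.68
eef_pos: [551.3, 80.1, 164.4]
ee_rot: [0.0, 0.13, 0.992, 0.0]
force: [0.5, 0.3, -1.0]
grip_width: 0.455
grip_force: 40.3
```

```bash
python3 - <<'E'
from h import *
to(463.5,-255.2,164)
E
```

```text
t 25.68 pos [551.3  80.1 164.4] F [ 0.5  0.3 -1. ] gw 0.455 gf 40.3 tool delta [  -1.6 -346.6    0.4]
```

{"op": "apply_moves", "data": {
  "commands": [
    [0.3,0,-20,0,0],
    [0.3,0,-40,0,0],
    [0.3,0,-40,0,0],
    [0.3,0,-40,0,0],
    [0.3,0,-40,0,0],
    [0.3,0,-40,0,0],
    [0.3,0,-40,0,0],
    [0.3,0,-40,0,0],
    [0.3,-1,-28,0,0],
    [0.3,-1,-18,0,0],
    [0.3,0,0,0,0],
    [0.3,0,0,0,0]
  ]
}}

```text
time_s: 27.18
eef_pos: [464.0, -254.0, 164.0]
ee_rot: [-0.0, 0.13, 0.992, 0.0]
force: [-0.3, 0.8, -0.8]
grip_width: 0.458
grip_force: 40.4
```

```bash
python3 - <<'E'
from h import *
to(463.5,-255.2,124.5)
im=imaging.capture("wrist")
for k in("dblue","green"):
    for u,v,a,r in blobs(im,k,200): print(k,round(u),round(v),a,r)
E
```

```text
t 27.18 pos [ 464. -254.  164.] F [-0.3  0.8 -0.8] gw 0.458 gf 40.4 tool delta [ 0.2 -1.3 39.5]
dblue 321 290 9072.5 (269, 234, 105, 112)
dblue 57 249 1509.0 (28, 222, 59, 55)
green 319 197 13301.0 (259, 127, 119, 131)
```

{"op": "apply_moves", "data": {
  "commands": [
    [0.3,0,-1,15,0],
    [0.3,0,0,15,0],
    [0.3,0,0,10,0],
    [0.3,0,0,0,0],
    [0.3,0,0,0,0],
    [-0.1,0,0,0,0],
    [-0.3,0,0,0,0],
    [-0.3,0,0,0,0],
    [-0.3,0,0,0,0],
    [-0.3,0,0,0,0],
    [-0.3,0,0,-30,0],
    [-0.3,0,0,-40,0],
    [-1,0,0,-30,0],
    [-1,0,0,0,0]
  ]
}}

```text
time_s: 28.98
eef_pos: [464.4, -256.2, 226.3]
ee_rot: [0.002, 0.13, 0.992, -0.001]
force: [-0.2, -0.1, -1.6]
grip_width: 0.995
grip_force: 0.0
```

```bash
python3 - <<'E'
from h import *
to(463.5,-255,220)
a=imaging.capture("side")[110:370,170:430];b=imaging.capture("scene")[110:300,190:450]
a=cv2.resize(a,(400,400));b=cv2.resize(b,(400,292));cv2.imwrite("pics/c8.png",np.hstack([a,cv2.copyMakeBorder(b,0,108,0,0,0)]))
E
```

```text
t 28.98 pos [ 464.4 -256.2  226.3] F [-0.2 -0.1 -1.6] gw 0.995 gf 0.0 tool delta [1.2 0.9 6.3]
```

View pics/c8.png

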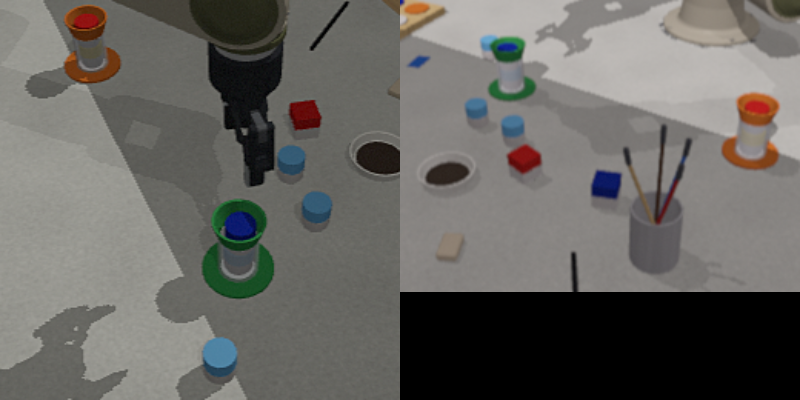

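Dark blue is in the green tube. Its lid (side view about (240,225) in this crop) looks a bit high, so I'll take a closer look.

```bash
python3 - <<'E'
from h import *
for n in("side","scene"):
    im=imaging.capture(n);c=imaging.calibration(n)
    for u,v,a,r in blobs(im,"dblue",15): print(n,round(u,1),round(v,1),a,r,ray(c,u,v,94).round())
    if n=="side":A=im[225:315,265:385]
    else:B=im[110:200,205:325]
cv2.imwrite("pics/c9.png",cv2.resize(np.hstack([A,B]),None,fx=3,fy=3,interpolation=2))
E
```

```text
side 325.9 256.7 277.5 (317, 248, 19, 18) [ 461. -259.   94.]
scene 323.6 229.7 254.5 (315, 221, 18, 18) [740. 101.  94.]
scene 259.2 140.5 28.0 (254, 139, 12, 4) [ 465. -255.   94.]
scene 184.3 111.3 51.5 (178, 109, 14, 6) [ 403. -607.   94.]
scene 589.1 63.4 48.5 (586, 45, 7, 38) [-791.  611.   94.]
```

View pics/c9.png

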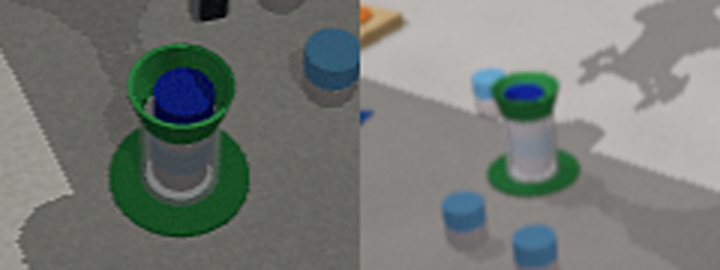

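The lid outline is rounder in the side view than red's was (19x18 px), so the pot may be tilted. I'll check from above with the wrist camera.

```bash
python3 - <<'E'
from h import *
c=imaging.calibration("wrist");im=imaging.capture("wrist")
print((-c["world_to_cam"][:3,:3].T@c["world_to_cam"][:3,3]).round())
for u,v,a,r in blobs(im,"dblue",200): print(round(u),round(v),a,r,ray(c,u,v,94).round(1))
for u,v,a,r in blobs(im,"green",200): print(round(u),round(v),a,r)
cv2.imwrite("pics/w10.png",cv2.resize(im[80:280,200:440],None,fx=3,fy=3,interpolation=2))
E
```

```text
[ 389. -235.  344.]
99 225 1138.0 (75, 201, 49, 49) [ 439.9 -427.1   94. ]
320 194 2118.0 (295, 167, 52, 54) [ 459.9 -254.3   94. ]
321 180 9119.5 (274, 122, 94, 118)
```

View pics/w10.png

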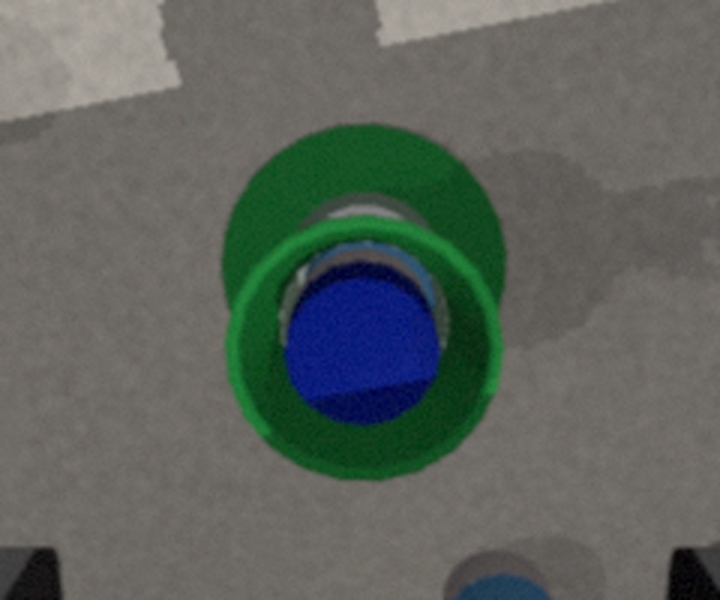

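From above, the dark blue lid is level (about 155x150 px in the crop) and centred in the collar. Both view rays put it at the seated height, and the rounder outline comes from the steeper viewing angle there. I'm handing in.

```bash
python3 -c "
from rig import ctrl
print(ctrl.finish_job())"
```

```text
the job is handed in; nothing more can be done
None
```

The job is handed in at about 29 s: yellow then red are in the orange-collared tube, and light blue then dark blue are in the green-collared tube, all lids up; I touched nothing else.

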